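# Push a polished resin mount up out of its seat from below

## Task

Take the black resin mount out of the holder: it sits flush, so use the blue C-shaped push-out tool from underneath, feeling gently with its pin for the access hole, which may have shifted off the middle of the seat, and push the mount up until about 10 mm of it stands proud, held there by its springs. Then draw the tool out and stand it upright on the open desk well clear of the holder, take the black mount by its sides and stand it polished face up on the blue lens-tissue booklet that lies nearest the robot, leaving the two amber mounts seated and everything else where it is.

Things in the scene. Friction and masses are not known exactly. Their poses are not given: they have to be found in the camera images.
- holder: Fixed mount holder: an aluminium plate 44 (x) x 156 (y) mm on two dark legs, open below from both long sides. Origin on the desk under the plate's centre. Plate top 68 mm above the desk; a floor strip under it has its underside at 46 mm. Three seats in a row at x = 0, y = +40, 0, -40 mm. Legs' inner faces at y = +-68 mm; feet, 6 mm high, outside these, reach y = +-92, x = +-28 mm.
- seat_mid (a point): Centre of the middle seat's bottom, 50 mm above the desk. Seats are 26 mm wide, 18 mm deep. Their floor is a 4 mm strip with a square-edged access hole 8.5 mm wide for each; clamped in slots, it has shifted up to 6 mm either way along the row (y), unseen from above. Sprung balls 14 mm up grip a mount's side: it takes some 3 to 10 N to move and stays put until 14 mm up.
- mount_black: The black resin mount: an upright cylinder 25 mm in diameter, 18 mm high, 20 g. Origin at the centre of its underside, z up, polished face with a grey stone section on top. It starts in one of the holder's three seats, its top flush with the plate.
- mount_amber_a: An amber resin mount of the same size, in another of the seats; it stays there. Origin at the centre of its underside.
- mount_amber_b: The other amber resin mount, as above.
- push_tool: Loose C-shaped push-out tool, 160 g, standing on its base; blue. Origin on its underside straight below pin and handle, z up; the C opens to its own +x. Base x -47 to +15, 30 wide in y, 8 mm thick. Column x -43 to -33 mm. Upper arm from 78 to 87 mm above the underside, reaching x = +12. On it, above the pin, a black handle 24 (x) x 18 (y) mm, from 87 to 131 mm.
- pin_tip (a point): Flat tip of the tool's steel pin, 6 mm in diameter, 22 mm long, standing on the base at x = y = 0 and ending 30 mm above the tool's underside.
- tool_grip (a point): Middle of the push-out tool's handle, 110 mm above its underside, 80 mm straight above the pin's tip; gripped across its 24 mm (along the tool's x) it is held stiffest against tilting.
- tissue: Blue booklet of lens tissue lying on the open desk, 55 (x) x 85 (y) x 10 mm, 120 g, the one nearest the robot (another lies far back on the desk). Origin at the centre of its underside.
- dropper: White dropper bottle, 42 mm wide, 110 mm high, a bystander. Origin at the centre of its underside.
- glass_box: Small clear box of cover glasses, 38 x 38 x 21 mm, a bystander. Origin at the centre of its underside.
- can: Objective canister with black foot and clear top, 39 mm wide, 66 mm high, a bystander. Origin at the centre of its underside.
There are look-alikes about, which are no part of the job. Leave any green look-alike of the push_tool alone. Leave any red look-alike of the tissue alone.

How it is judged:
By the outcome, as a careful person would: the job done as asked, in the order asked, and still so for the second after the job is handed in, with the robot touching nothing.
It also fails if it takes over 72 s, if anything falls off the work surface, if the arm or the gripper's body presses on something with over 40 N, if the wrist force passes 120 N, or if a joint passes its speed limit or range.

## Robot

A 6-joint arm with a two-finger parallel gripper is mounted at the origin on a cart in front of the work surface, level with it; the furniture and walls round the work are solid. World frame = base frame: x ahead of the robot, y to its left, z up, the work surface at z = 0. Lengths are in m, angles in rad, forces in N, time in s.
With the tool pointing down it reaches from about 0.3 to 0.875 m from the base axis. Payload 4.2 kg.
Tool frame: the origin (TCP) lies between the finger pads; the fingertips stand 17 mm ahead of it and the grasp point (between the pads) lies 2 mm behind it; z points along the fingers, y is the line along which they close (so a half turn about z gives the same grasp; the last joint's range is limited). The gripper opens to 85 mm and grips with 20 to 120 N. Pads are 22 mm wide; open, the fingers measure 114 mm over their backs; the gripper's body (76 mm by 85 mm) begins 54 mm behind the grasp point. The pads swing forward as they close: fully open they stand 13 mm farther back than shut.
Start: joints at [-1.28, 0.32, 1.565, -0, 1.257, -0.02], TCP at [0.176, -0.547, 0.248] pointing down, gripper open.
Joint ranges: [-3.11, 3.11], [-0.84, 2.01], [0.21, 2.61], [-1.34, 4.49], [0.05, 2.63], [-2.56, 2.56]. Speed limits (rad/s): [2.57, 2.57, 3.14, 3.14, 3.14, 3.14].

## Interface

Orientations are given as a unit quaternion [x, y, z, w].
In Python, from plant import move_ptp, movel, move_joints, gripper_to, pause, solve_ik, get_image, IKError, job_done, read_time_s, read_joint_pos, read_dq, read_joint_torque, read_tcp_pos, read_tool_rot, read_wrist_force, read_torque, read_finger_gap, read_gripper_force gives the robot as it stands. The module is installed in compiled form; this text tells all that it offers. Calls block until the motion is done:
- move_ptp(position, orientation): joint-space move of the TCP to a pose.
- movel(position, velocity=0.15, attitude=None): straight line of the TCP; attitude=None keeps the orientation; velocity is the mean speed in m/s.
- move_joints(angles): joint-space move.
- gripper_to(opening): finger opening in m; the grip force is fixed at half the most; returns when the fingers have stopped.
- pause(seconds).
- solve_ik(position, orientation): joint angles nearest the present ones, or None.
- get_image(name): name is "scene" or "top"; returns a dict with "frame" (420x560x3 uint8, red, green, blue), "fx", "fy", "cx", "cy" (pixels), "camera_from_world" (4x4, takes a point from world to camera coordinates). Camera axes: x right, y up, looking along -z (the intrinsics and any distortion apply to the point x, -y, -z); pixel columns grow to the right and rows downward; lengths in m; the calibration is good to about 2 mm. A picture is of the moment at which its call begins. There is no depth.
A pose or a line that the arm cannot do raises IKError and nothing moves.
- job_done(): hands the job in; it is judged then, once.
Readings, each from a call of its own:
- read_time_s(): time.
- read_joint_pos(): joint angles.
- read_dq(): joint speeds.
- read_joint_torque(): joint torques, N m.
- read_tcp_pos(): TCP position.
- read_tool_rot(): TCP orientation.
- read_wrist_force(): force on the tool from outside, world axes, zero at the start.
- read_torque(): the same for the moment, N m.
- read_finger_gap(): finger opening in m.
- read_gripper_force(): force on a finger pad.
Only numpy, scipy, OpenCV 4.12 (cv2) and the standard library are available. Lean on these libraries where they do the work, as an engineer would, in place of code of your own. Each camera call takes 0.05 s, during which the arm holds its last target. There are 200 camera calls.

## Working session

There is one attempt and no reset: what is moved stays moved. The work goes in short steps, each a Python script; the robot and the scene stay as the last script left them, time stands still between calls to the robot, and variables do not carry over. Pictures are saved under pics/ and viewed, at most 10 in all, crops included, and the job is handed in when it is done.

```bash
mkdir -p pics; cat > h.py <<'E'
import numpy as np, cv2
from plant import *
def cam(n):
    d=get_image(n); d['T']=np.array(d['camera_from_world']); return d
def ray(d,u,v):
    T=d['T'];R=T[:3,:3];t=T[:3,3]
    c=np.array([(u-d['cx'])/d['fx'],-(v-d['cy'])/d['fy'],-1.]); return -R.T@t, R.T@c
def onz(d,u,v,z):
    o,r=ray(d,u,v); return o+r*(z-o[2])/r[2]
def proj(d,p):
    c=d['T'][:3,:3]@np.array(p)+d['T'][:3,3]; return d['cx']+d['fx']*c[0]/-c[2], d['cy']+d['fy']*-c[1]/-c[2]
def save(d,f,box=None,s=1):
    im=d['frame'][:,:,::-1]
    if box: im=im[box[1]:box[3],box[0]:box[2]]
    cv2.imwrite('pics/'+f,cv2.resize(im,None,fx=s,fy=s,interpolation=cv2.INTER_CUBIC))
E
python3 - <<'E'
from h import *
for n in('scene','top'):
    d=cam(n); save(d,n+'0.png',s=1.4); print(n,[k for k in d],d['fx'],d['fy'],d['cx'],d['cy'],d['T'].round(3).tolist(), ray(d,280,210)[0])
    np.save(n+'.npy',d,allow_pickle=True)
E
```

```text
scene ['frame', 'fx', 'fy', 'cx', 'cy', 'camera_from_world', 'T'] 452.66630589454115 452.66630589454115 271.32765089384077 201.48612431459796 [[-0.628, -0.778, -0.004, 0.35], [0.517, -0.42, 0.746, -0.353], [-0.582, 0.466, 0.666, -1.07], [0.0, 0.0, 0.0, 1.0]] [-0.22051292  0.62295676  0.97736603]
top ['frame', 'fx', 'fy', 'cx', 'cy', 'camera_from_world', 'T'] 440.4787196870655 440.4787196870655 284.5060996616863 210.81939729195136 [[-0.029, -0.999, -0.019, 0.06], [0.998, -0.03, 0.049, -0.543], [-0.049, -0.017, 0.999, -1.056], [0.0, 0.0, 0.0, 1.0]] [0.49221983 0.02599249 1.08217536]
```

View pics/scene0.png

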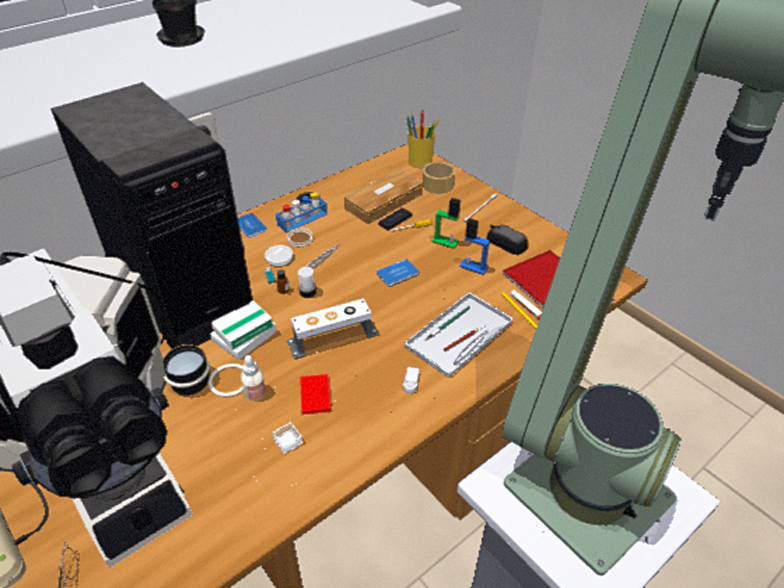

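View pics/top0.png

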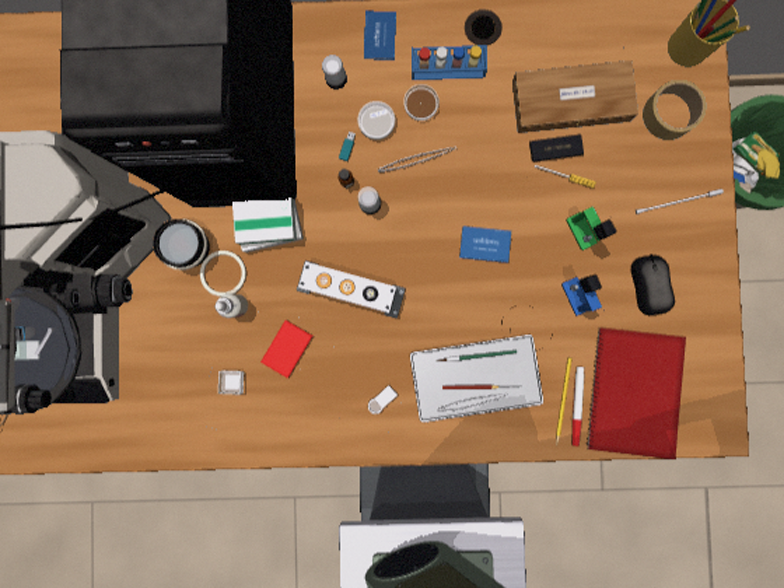

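Scene (784x588 pics): candidates for the tool are blue at top (582,293) / scene (475,250) and green at top (587,228) / scene (445,225). Booklets are blue near at top (485,244), blue far at (380,35), and red at (287,348). The black mount is in the right-hand seat at top (370,293), with ambers at (323,281) and (346,287). My choice is the blue tool, the near blue booklet and the right seat. Next I measure and check with a close crop.

```bash
python3 - <<'E'
from h import *
D={n:np.load(n+'.npy',allow_pickle=True).item() for n in('scene','top')}
def blobs(d,lo,hi,box,z,name,amin=15):
    hsv=cv2.cvtColor(d['frame'],cv2.COLOR_RGB2HSV); m=cv2.inRange(hsv,lo,hi)
    k=np.zeros_like(m);k[box[1]:box[3],box[0]:box[2]]=1;m*=k
    n,l,s,c=cv2.connectedComponentsWithStats(m)
    for i in range(1,n):
        if s[i,4]>amin:
            pts=np.argwhere(l==i)[:,::-1].astype(np.float32)
            w=np.array([onz(d,u,v,z)[:2] for u,v in pts],np.float32)
            r=cv2.minAreaRect(w*1000)
            print(name,c[i].round(1),s[i,4],'world',onz(d,*c[i],z)[:2].round(4),'rect',np.round(r[0],1),np.round(r[1],1),round(r[2],1))
t,s=D['top'],D['scene']
B=lambda *a:[int(x/1.4) for x in a]
blobs(t,(100,90,60),(125,255,255),B(450,215,520,270),.01,'tissue T')
blobs(s,(100,90,60),(125,255,255),B(370,250,425,295),.01,'tissue S')
blobs(t,(8,90,80),(22,255,255),B(312,265,357,300),.068,'amber T')
blobs(s,(8,90,80),(22,255,255),B(302,305,343,330),.068,'amber S')
blobs(t,(0,0,0),(180,255,75),B(355,280,385,305),.068,'black T')
blobs(s,(0,0,0),(180,255,75),B(340,300,360,320),.068,'black S')
blobs(t,(0,0,150),(180,60,255),B(290,255,410,325),.068,'plate T')
blobs(t,(0,0,0),(180,255,60),B(577,270,605,297),.131,'handle T')
blobs(s,(0,0,0),(180,255,60),B(462,215,482,242),.131,'handle S')
blobs(t,(100,120,40),(125,255,255),B(555,265,610,320),.008,'toolblue T')
ims=[cv2.resize(d['frame'][b[1]:b[3],b[0]:b[2],::-1],(390,290),interpolation=cv2.INTER_CUBIC) for d,b in((t,(385,180,445,225)),(s,(318,145,363,200)),(t,(205,180,295,230)),(s,(200,205,275,260)))]
cv2.imwrite('pics/c1.png',np.vstack([np.hstack(ims[:2]),np.hstack(ims[2:])]))
E
```

```text
tissue T [346.4 174.2] 764 world [ 0.6301 -0.1093] rect [ 630.  -109.1] [85.1 53.8] 82.4
tissue S [283.4 193.7] 285 world [ 0.6297 -0.1084] rect [ 627.8 -107.7] [85.9 59. ] 82.4
amber T [245.  191.1] 112 world [0.5906 0.1334] rect [587.7 142.8] [60.4 16.2] 88.2
amber T [230.9 200. ] 67 world [0.5709 0.1667] rect [571.  166.4] [23.  22.9] 43.5
amber T [247.5 204.8] 57 world [0.5587 0.1283] rect [558.3 128.4] [20.8 23.2] 88.5
amber T [228.1 211.7] 53 world [0.5441 0.1737] rect [545.6 168.1] [39.4  9.3] 88.3
amber S [224.4 219.2] 121 world [0.5997 0.1404] rect [588.7 135. ] [78.5 28.9] 50.9
amber S [236.3 225.1] 26 world [0.5583 0.1277] rect [559.3 128.1] [23.  16.2] 50.9
amber S [222.7 228.9] 30 world [0.5703 0.1666] rect [571.9 165.9] [20.5 19.9] 50.9
black T [264.  209.7] 45 world [0.5463 0.0905] rect [546.7  90.6] [21.3 21.2] 43.4
plate T [247.4 204.8] 1033 world [0.5587 0.1288] rect [558.7 128.7] [156.   46.1] 72.7
plate T [231.  200.1] 19 world [0.5708 0.1664] rect [571.  166.4] [9.3 9.3] 88.3
plate T [247.4 204.5] 26 world [0.5594 0.1287] rect [559.4 128.4] [11.6 11.6] 88.6
plate T [263.9 209.3] 21 world [0.5471 0.0908] rect [546.7  90.6] [ 9.2 11.6] 88.5
handle T [421.  202.5] 135 world [ 0.5483 -0.2519] rect [ 547.9 -251.7] [23.1 29.8] 16.8
handle S [336.5 163.1] 89 world [ 0.5305 -0.2374] rect [ 531.2 -238.2] [21.6 63.3] 44.7
toolblue T [414.6 212.2] 378 world [ 0.5324 -0.2714] rect [ 536.8 -272.7] [63.4 46.7] 22.3
```

View pics/c1.png

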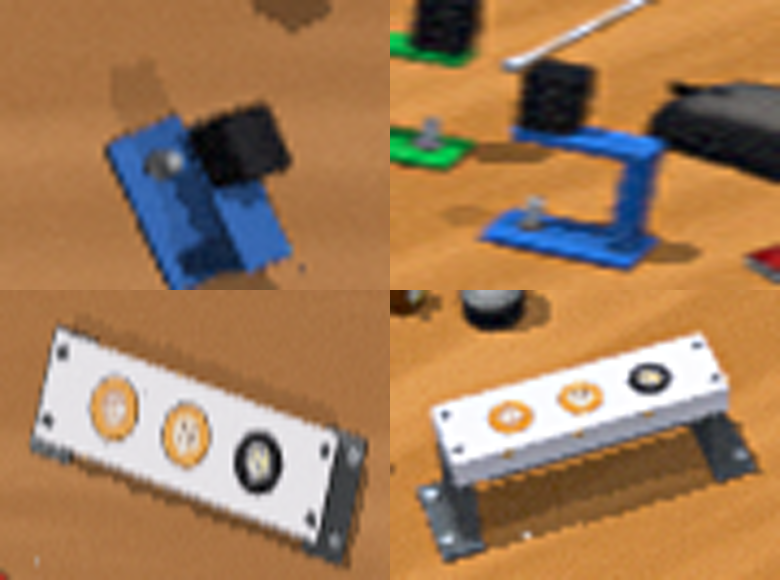

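The crop confirms the blue tool, with its pin to the upper left and the C opening toward world +x/+y, and the black mount in the −y end seat. Next: refine the tool pose and check the IK.

```bash
cat >> h.py <<'E'
from scipy.spatial.transform import Rotation as Ro
def quat(psi):  # tool down, closing axis y at heading psi
    s,c=np.sin(psi),np.cos(psi)
    return Ro.from_matrix(np.array([[-s,c,0],[c,s,0],[0,0,-1]]).T.T if 0 else np.column_stack([(-s,c,0),(c,s,0),(0,0,-1)])).as_quat()
PH=np.deg2rad(-17.5); XH=np.array([np.cos(PH),np.sin(PH)]); YH=np.array([-np.sin(PH),np.cos(PH)])
HC=np.array([.5585,.1285])
E
sed -i 's/Ro.from_matrix(.*if 0 else /Ro.from_matrix(/' h.py
python3 - <<'E'
from h import *
t=np.load('top.npy',allow_pickle=True).item(); s=np.load('scene.npy',allow_pickle=True).item()
print('pin tip T',onz(t,411.9,204.3,.03)[:2],'handle T z.109',onz(t,421,202.5,.109)[:2])
print('handle S z.109',onz(s,336.5,163.1,.109)[:2])
def tri(p,q):
    a,u=ray(t,*p);b,v=ray(s,*q); k=np.linalg.lstsq(np.column_stack([u,-v]),b-a,rcond=None)[0]; return a+u*k[0],b+v*k[1]
print('tri',tri((421,202.5),(336.5,163.1)))
# base yaw: left edge of blue blob, z=.008
hsv=cv2.cvtColor(t['frame'],cv2.COLOR_RGB2HSV);m=cv2.inRange(hsv,(100,120,40),(125,255,255));m[:,:395]=0;m[:190]=0;m[:,440:]=0;m[230:]=0
E=[]
for r in range(204,226):
    c=np.flatnonzero(m[r]); 
    if len(c): E.append(onz(t,c[0]-.5,r,.008)[:2])
E=np.array(E);print((E*1000).round(0).tolist());f=cv2.fitLine(E[:16].astype(np.float32),cv2.DIST_HUBER,0,.001,.001).ravel();print('edge',f,np.rad2deg(np.arctan2(f[1],f[0])))
for psi in (24,204):
  for P,a in (((.545,-.245,.2),psi),((.475,.113,.2),psi-41.5)):
    print(psi,solve_ik(list(P),quat(np.deg2rad(a)).tolist()))
E
```

```text
pin tip T [ 0.55061874 -0.25968399] handle T z.109 [ 0.54960115 -0.25832847]
handle S z.109 [ 0.55008044 -0.25999174]
tri (array([ 0.54953492, -0.25800032,  0.1101232 ]), array([ 0.54893802, -0.25868274,  0.11028738]))
[[553.0, -241.0], [551.0, -240.0], [548.0, -243.0], [546.0, -243.0], [543.0, -245.0], [541.0, -245.0], [539.0, -247.0], [536.0, -247.0], [534.0, -249.0], [531.0, -249.0], [529.0, -252.0], [526.0, -251.0], [524.0, -254.0], [521.0, -254.0], [519.0, -254.0], [516.0, -256.0], [514.0, -256.0], [511.0, -258.0], [509.0, -258.0], [507.0, -260.0], [504.0, -260.0]]
edge [ 0.9233444   0.38397294  0.5323795  -0.24909618] 22.57999
24 [-4.41719263e-01  3.87787698e-01  1.58637644e+00 -4.44089210e-16
  1.16742851e+00 -8.60598284e-01]
24 [ 2.09998035e-01  2.22607128e-01  1.83177517e+00 -4.44089210e-16
  1.08721036e+00  5.15430654e-01]
204 [-4.41719263e-01  3.87787698e-01  1.58637644e+00 -4.44089210e-16
  1.16742851e+00  2.28099437e+00]
204 None
```

```bash
python3 - <<'E'
from h import *
p=(.5498,-.2584); q=quat(np.deg2rad(22.6)).tolist()
move_ptp([*p,.22],q); gripper_to(.06); print(read_time_s(),read_finger_gap())
movel([*p,.109],.15); print(read_wrist_force())
gripper_to(.0); print(read_time_s(),read_finger_gap(),read_gripper_force(),read_wrist_force(),read_tcp_pos())
movel([*p,.130],.1); print(read_time_s(),read_wrist_force(),read_tcp_pos())
d=cam('scene'); save(d,'g1.png',(280,90,440,220),4)
E
```

```text
2.2 0.060290358262852096
[-0.80562116 -0.28730865  0.92693477]
3.5083 0.023152896826240076 59.489489793777466 [-2.15720297 -0.42702556  4.84125246] [ 0.55000324 -0.25874031  0.10998196]
3.8667 [-0.20084616  0.1971606  -1.46637733] [ 0.54994661 -0.25834813  0.1300077 ]
```

View pics/g1.png

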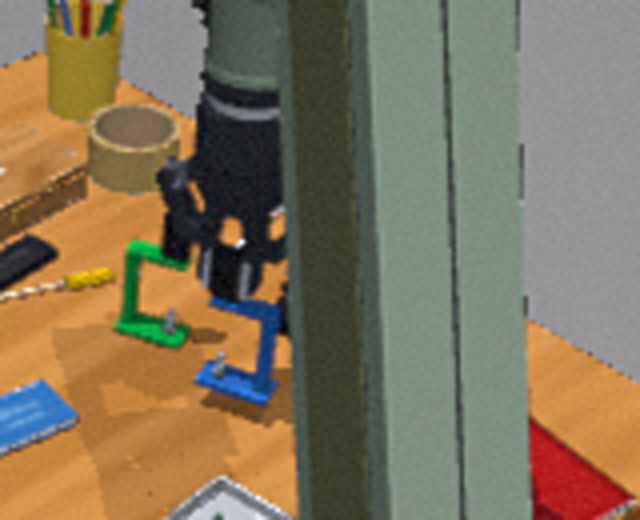

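Tool is held and lifted (1.5 N weight, pin and C clear). Carry on to the holder and first probe.

```bash
cat >> h.py <<'E'
ZC=.110  # tcp z with tool on desk
S0=HC-.04*YH
def xy(dx,dy): return S0+dx*XH+dy*YH
def to(dx,dy,L,v=.1): movel([*xy(dx,dy),ZC+L],v)
def probe(dx,dy,L0=.0135,L1=.0185,st=.0008,thr=2.0):
    to(dx,dy,L0,.05); pause(.1); b=np.array(read_wrist_force()); L=L0; f=b*0
    while L<L1:
        L+=st; to(dx,dy,L,.03); f=np.array(read_wrist_force())-b
        if f[2]<-thr: break
    print('probe',dx,dy,'L',round(L*1000,1),'df',f.round(1),'t',round(read_time_s(),2),'z',round(read_tcp_pos()[2]-ZC,4)); return L,f
E
python3 - <<'E'
from h import *
p=read_tcp_pos(); q=quat(PH).tolist()
movel([p[0],p[1],.2],.25)
move_ptp([*xy(-.085,0),.2],q); to(-.085,0,.008,.2); print(read_time_s(),read_tcp_pos(),read_wrist_force())
to(-.03,0,.008,.15); print(read_wrist_force()); to(0,0,.008,.1); print(read_time_s(),read_wrist_force())
probe(0,0); to(0,0,.013,.05)
d=cam('top'); save(d,'t2.png',(190,150,300,240),6)
E
```

```text
6.3333 [0.46624619 0.11557614 0.11833903] [ 0.05791604 -0.30325446 -0.575507  ]
[ 0.39649156 -0.02237273 -1.35236439]
7.3 [ 0.25624704 -0.42398951 -1.36679689]
probe 0 0 L 19.1 df [-1.  -0.5  0.8] t 9.41 z 0.0191
```

View pics/t2.png

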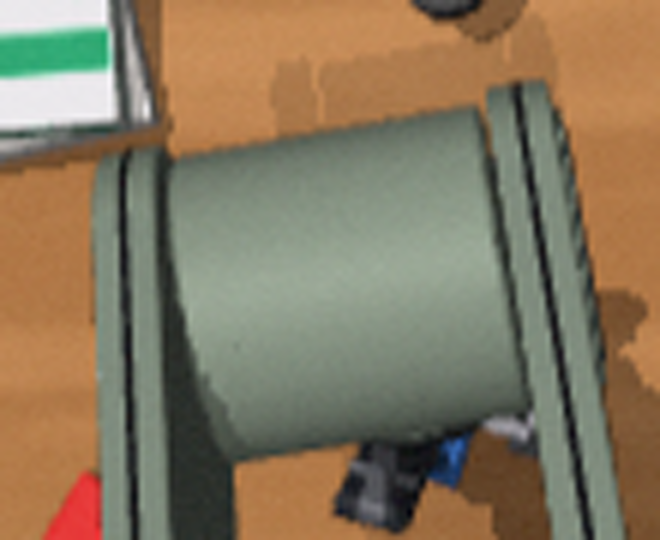

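The top view is blocked by the arm (only the blue tool at the bottom, (455,455)), but no force up to L=19.1 means the tip is 3 mm above the strip's underside, so it may be in the hole. Now feel higher and sideways.

```bash
python3 - <<'E'
from h import *
L,f=probe(0,0,.0175,.0235,.0008,1.5)
to(0,0,.0185,.05); b=np.array(read_wrist_force())
for dx,dy in((0,.001),(0,.002),(0,-.001),(0,-.002),(.0015,0),(-.0015,0)):
    to(dx,dy,.0185,.03); f=np.array(read_wrist_force())-b
    print(dx,dy,'fx',round(float(f[:2]@XH),1),'fy',round(float(f[:2]@YH),1),round(f[2],1),round(read_time_s(),2))
to(0,0,.0185,.05)
E
```

```text
probe 0 0 L 20.7 df [ 0.5  0.2 -3. ] t 11.08 z 0.0205
0 0.001 fx -0.7 fy -2.7 -0.8 11.58
0 0.002 fx 0.3 fy -6.2 0.2 11.83
0 -0.001 fx -0.9 fy -1.8 0.1 12.08
0 -0.002 fx -0.7 fy -1.6 -0.3 12.33
0.0015 0 fx -0.7 fy -2.0 -0.1 12.58
-0.0015 0 fx 0.8 fy -1.0 -1.3 12.83
```

The pin is in the hole: it meets the mount at L≈20.5 and an edge on the +y side. Now push.

```bash
python3 - <<'E'
from h import *
dy=-.0006
to(0,dy,.0185,.05); b=np.array(read_wrist_force())
for L in np.arange(.0205,.0306,.001):
    to(0,dy,L,.03); f=np.array(read_wrist_force())-b; print(round(L*1000,1),round((read_tcp_pos()[2]-ZC)*1000,2),f.round(1))
    if f[2]<-25 or np.hypot(*f[:2])>15: print('STOP');break
print(read_torque(),read_time_s())
E
```

```text
20.5 20.63 [ 0.4  0.3 -0.8]
21.5 21.36 [ 0.4 -0.3 -1.4]
22.5 22.41 [-0.4  0.6 -2.1]
23.5 23.5 [-0.5  1.6 -3.3]
24.5 24.62 [-0.5 -0.6 -1.9]
25.5 25.69 [-1.6 -0.2 -3.3]
26.5 26.74 [-0.2 -0.2 -1.3]
27.5 27.7 [-0.3 -0.3 -2. ]
28.5 28.61 [-0.9  0.2 -2.4]
29.5 29.63 [-1.1  1.1 -2.4]
30.5 30.63 [-0.5  0.9 -2.3]
[-0.05889353  0.13120304  0.0589141 ] 16.0833
```

```bash
python3 - <<'E'
from h import *
dy=-.0006
to(0,dy,.0095,.06); print(read_wrist_force()); to(-.03,dy,.0095,.08); print(read_wrist_force()); to(-.09,dy,.0095,.15)
movel([*xy(-.09,dy),.2],.2)
p=(.5498,-.2584)
move_ptp([*p,.2],quat(np.deg2rad(22.6)).tolist()); movel([*p,.120],.15); pause(.2); b=np.array(read_wrist_force())
z=.1135
while z>.1085:
    movel([*p,z],.03); f=np.array(read_wrist_force())-b
    if f[2]>2: break
    z-=.0007
print('down',z,read_tcp_pos(),f,read_time_s())
gripper_to(.06); movel([*p,.2],.15); print(read_time_s())
d=cam('top'); save(d,'t3.png',(190,130,450,240),3)
s=cam('scene'); 
a=cv2.resize(d['frame'][170:240,200:450,::-1],(750,210),interpolation=cv2.INTER_CUBIC)
c=cv2.resize(s['frame'][140:265,195:375,::-1],(540,375),interpolation=cv2.INTER_CUBIC); c=np.hstack([c,np.zeros((375,210,3),np.uint8)])
cv2.imwrite('pics/c3.png',np.vstack([a,c])); np.save('top3.npy',d,allow_pickle=True);np.save('scene3.npy',s,allow_pickle=True)
E
```

```text
[-0.21674275  0.54585077 -1.6400056 ]
[ 0.62407244 -0.42563852 -1.29626698]
down 0.10929999999999997 [ 0.54991382 -0.25848686  0.11001058] [-0.82897609  0.49065764  7.17195229] 22.3917
23.5917
```

View pics/c3.png

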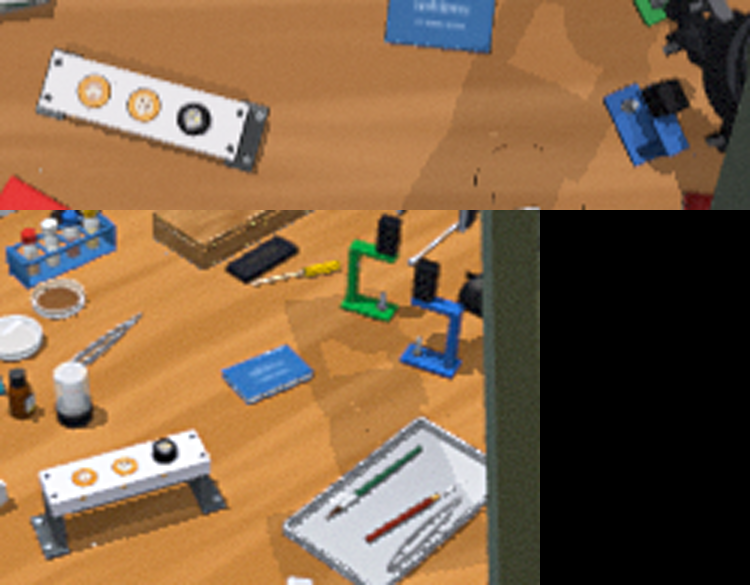

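The black mount stands proud in its seat at scene crop (165,450). The ambers are seated, the blue tool stands upright at its old spot, and nothing else has moved. Now grasp the mount.

```bash
python3 - <<'E'
from h import *
q=quat(PH).tolist(); p=S0
move_ptp([*p,.2],q); gripper_to(.05); movel([*p,.1],.15); pause(.1); b=np.array(read_wrist_force())
for z in(.094,.090,.0875,.0862):
    movel([*p,z],.05); f=np.array(read_wrist_force())-b
    if f[2]>3: print('touch',z,f);break
gripper_to(0); print(read_finger_gap(),read_gripper_force(),read_tcp_pos(),read_wrist_force(),read_time_s())
if read_finger_gap()>.02:
    z=read_tcp_pos()[2]
    for k in(.004,.01,.03): movel([*p,z+k],.04); print(k,read_wrist_force(),read_finger_gap())
    d=cam('scene'); a=d['frame'][150:260,190:330,::-1]; cv2.imwrite('pics/c4.png',cv2.resize(a,None,fx=5,fy=5,interpolation=cv2.INTER_CUBIC)); print(z,read_time_s())
E
```

```text
0.021727166390580414 58.77586841583252 [0.54667961 0.09032815 0.08618699] [ 0.46942239 -0.01245336 -0.45343936] 27.5833
0.004 [-1.13209146  0.3727545   2.57262933] 0.02158678325650025
0.01 [0.68052959 1.16270034 0.39371558] 0.021705504730233464
0.03 [-0.58219122  0.38492426  0.20387636] 0.0218143050534893
0.08618698854348122 28.8333
```

View pics/c4.png

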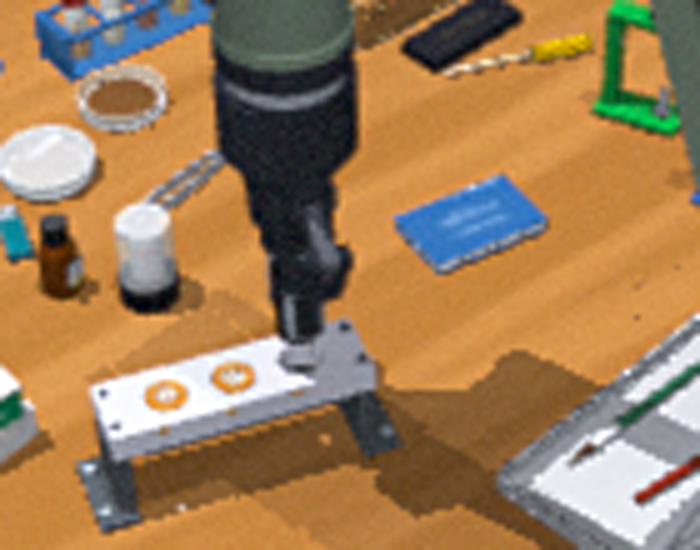

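The seat at (300,355) looks empty (grey), so the mount seems to be held, dark on dark between the fingertips. I'll lift higher and check before placing.

```bash
python3 - <<'E'
from h import *
p=S0
movel([*p,.2],.15)
move_ptp([.6297,-.1088,.13],quat(PH).tolist()); print(read_finger_gap(),read_tcp_pos(),read_time_s())
d=cam('scene'); u,v=map(int,proj(d,read_tcp_pos())); print(u,v)
a=d['frame'][v-25:v+50,u-40:u+30,::-1]; a=cv2.resize(a,(490,525),interpolation=cv2.INTER_CUBIC)
a=cv2.convertScaleAbs(a,alpha=1.7,beta=10)
b=cv2.resize(d['frame'][205:260,200:280,::-1],(310,213),interpolation=cv2.INTER_CUBIC); b=np.vstack([b,np.zeros((312,310,3),np.uint8)])
cv2.imwrite('pics/c5.png',np.hstack([a,b]))
E
```

```text
0.021601788844271917 [ 0.62942239 -0.10779789  0.12996965] 30.45
283 164
```

View pics/c5.png

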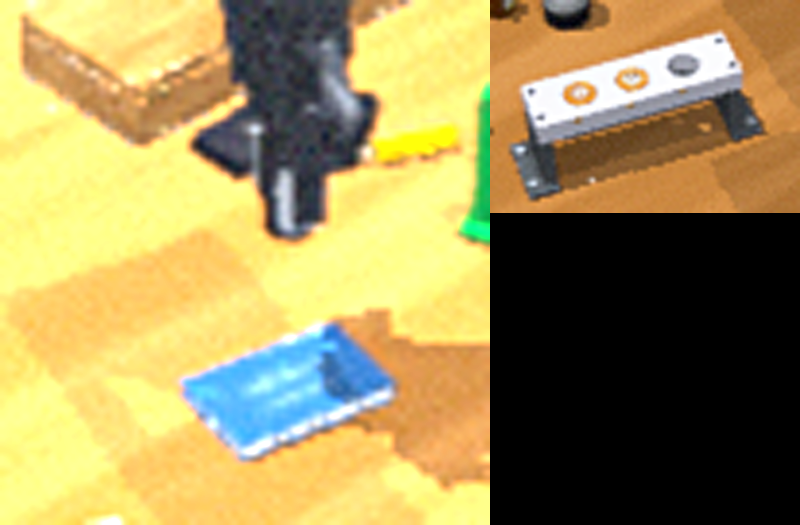

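The seat is empty, the ambers are still in, and the mount is between the fingertips at (290,230) above the booklet. Lower it by feel.

```bash
python3 - <<'E'
from h import *
p=(.6297,-.1088)
movel([*p,.044],.12); pause(.15); b=np.array(read_wrist_force()); z=.0395
while z>.032:
    movel([*p,z],.03); f=np.array(read_wrist_force())-b
    if f[2]>1.5: break
    z-=.0006
print('contact',z,read_tcp_pos(),f)
gripper_to(.05); movel([*p,.06],.06); movel([*p,.2],.2); move_ptp([.40,-.35,.25],quat(PH).tolist()); pause(.3); print(read_time_s())
d=cam('top'); s=cam('scene')
a=cv2.resize(s['frame'][170:215,255:315,::-1],(480,360),interpolation=cv2.INTER_CUBIC)
c=cv2.resize(d['frame'][150:200,320:370,::-1],(320,360),interpolation=cv2.INTER_CUBIC)
e=cv2.resize(s['frame'][130:270,190:400,::-1],(345,230),interpolation=cv2.INTER_CUBIC); g=cv2.resize(d['frame'][140:240,190:450,::-1],(455,230),interpolation=cv2.INTER_CUBIC)
cv2.imwrite('pics/c6.png',np.vstack([np.hstack([a,c]),np.hstack([e,g])]))
E
```

```text
contact 0.03589999999999998 [ 0.62975224 -0.10875028  0.03635058] [-1.28668733  0.7217128   4.09319052]
36.675
```

View pics/c6.png

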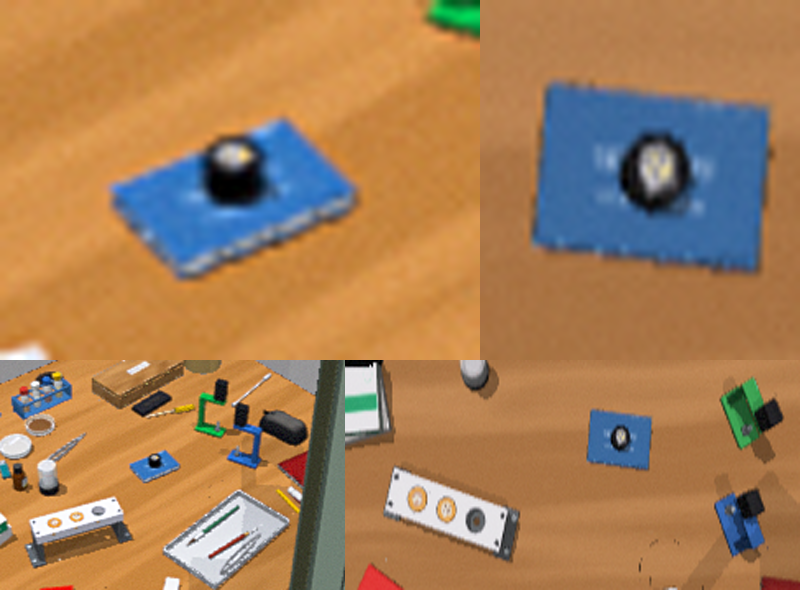

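The mount stands upright, polished face up, in the middle of the near blue booklet (235,170). The ambers are seated, the tool is upright, and the robot is clear.

```bash
python3 -c "
from plant import *
print(job_done())"
```

```text
the job is handed in; nothing more can be done
None
```

The job is handed in at about 37 s: the black mount stands polished face up on the blue booklet nearest the robot, the blue tool stands upright well clear of the holder, and both amber mounts are still seated.

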